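# Wind and set the kitchen timer for six-minute eggs

### The job

Set the wind-up kitchen timer on the grey shelf for six-minute eggs: as with any clockwork timer, first wind its knob clockwise past the 20-minute mark, then turn it back to 6 minutes. The timer is light and its feet slide, so press it down firmly while you turn (as a hand would, not with your full weight) and leave it standing where it was with its zero mark facing as before. Let go of it at the end and leave the other things on the shelf where they are.

Things in the scene. Friction and masses are not known exactly. Their poses are not given: they have to be found in the camera images.
- shelf: Fixed worktop shelf of grey melamine, 260 deep (x) by 860 wide (y) by 200 high; its flat top, 200 mm above the worktop, carries the timer and the bystanders. Origin: centre of its underside on the worktop. It is open on its far side (+x), where a white tilt-out bin sits under it.
- timer: Timer housing: round, white, 80 mm diameter, top face 34 mm above the shelf; loose, about 0.2 kg with its dial, on four hard feet 28 mm from the axis (friction about 0.6). Origin: centre of its underside; z up; x axis points from the axis to the zero mark. Pressed down with less than about 9 N, the whole unit may spin instead of the knob turning; over 50 N harms it.
- timer_zero (a point): Zero mark: black square on the housing's rim, going down its side as a black bar; this point is at the rim, 40 mm from the axis, 34 mm above the shelf. From it a scale of 60 minute strokes runs clockwise (from above) round the top rim, 6 degrees a minute, longer at each 5, heaviest at each 10 minutes.
- dial (a joint): Turn of the dial against the housing, rad: 0 with the pointer at the zero mark, growing clockwise seen from above; 1 minute = 0.1047 rad (6 min = 0.628, 20 min = 2.094); stops at 0 and 60 min. Stiff: takes about 0.12 N m either way and stays where it is left; its own run-down is too slow to see.
- dial_grip (a point): Middle of the dial's bar grip, on the axis, 48.5 mm above the shelf. Dial: grey disc 60 mm diameter, upper face 39 mm above the shelf, with an upright bar across it 12 thick, 54 long, top 58.5 above the shelf. They turn together, so fingertips may press on the disc beside the bar while gripping it. x axis: along the bar to its pointed end with a white line (the pointer); the other end is round.
- bowl: Bystander: glass bowl of coin cells, 104 mm across, 50 high, origin under its centre.
- torch: Bystander: orange plastic torch lying down, 145 mm long, 44 thick, origin under its middle, x axis to its head.
- canister: Bystander: aluminium canister with a lid, 61 mm in diameter, 74 high, origin under its centre.
- egg_cup: Bystander: egg-shaped holder of pale grey silicone, 62 mm in diameter, 55 high, origin under its centre.
There are look-alikes about, which are no part of the job. Leave any brown look-alike of the timer alone.

How it is judged (in metres and radians):
On the way:
1. the dial is wound past the 20-minute mark (value of joint dial above 2.094 rad), for 0.1 s.
At the end, for the whole second after the job is handed in: The dial, having been past 20 minutes, rests at 6 minutes give or take 1 minute (0.105 rad); the timer stands on its feet at rest, its middle and its zero mark each within 15 mm of where they were at the start; the bowl, torch, canister and egg holder are within 30 mm of where they were (value of joint dial between 0.523 and 0.733 rad and velocity of joint dial between -0.05 and 0.05 rad/s and distance of each of timer_zero, timer from where it was at the start of the episode below 0.015 m and angle between timer's own z axis and vertical below 0.05 rad and linear speed of timer below 0.02 m/s and distance of each of bowl, torch, canister, egg_cup from where it was at the start of the episode below 0.03 m); the robot touches nothing.
It fails at once if the timer is pressed on the shelf with more than 50 N (contact force between timer and shelf above 50 N).
It fails at once if a bystander is knocked over (angle between any of bowl, torch, canister, egg_cup's own z axis and vertical above 0.5 rad).
It also fails if it takes over 51 s, if anything falls off the work surface, if the arm or the gripper's body presses on something with over 40 N, if the wrist force passes 120 N, or if a joint passes its speed limit or range.

### The arm

A 7-joint arm with a two-finger parallel gripper is mounted at the origin on the work surface. World frame = base frame: x ahead of the robot, y to its left, z up, the work surface at z = 0. Lengths are in m, angles in degrees, forces in N, time in s.
With the tool pointing down it reaches from about 0.425 to 1.025 m from the base axis. Payload 9.4 kg.
Tool frame: the origin (TCP) lies between the finger pads; the fingertips stand 8 mm ahead of it and the grasp point (between the pads) lies 11 mm behind it (env.finger_overhang is the distance from the TCP to the fingertips, in m); x points along the fingers, y is the direction in which the jaws open and shut, and the axes are right-handed (so a half turn about x gives the same grasp; the last joint's range is limited). The gripper opens to 93 mm and grips with 3 to 60 N. Pads are 15 mm wide; open, the fingers measure 128 mm over their backs; the gripper's body (75 mm by 188 mm) begins 65 mm behind the grasp point.
Start: joints at [59.548, 34.337, -0.143, 91.639, 0.103, 54.024, -4.572], TCP at [0.318, -0.651, 0.227] pointing down, gripper open.
Joint ranges: [-147.43, 147.43], [-19.82, 112.94], [-74.19, 73.91], [6.32, 146.72], [-59.91, 239.91], [6.04, 106.73], [-150.56, 150.56]. Speed limits (degrees/s): [127.2, 127.2, 172.46, 172.46, 180, 180, 180].

### API

Orientations are given as [roll, pitch, yaw] about the fixed x, y, z axes, in that order (R = Rz(yaw) Ry(pitch) Rx(roll)).
In Python, from cell import env, imaging, masks_of, spot_point gives the robot as it stands.
- The arm moves only by the shell command python3 -m inch 'ROWS' [OPENING]. ROWS is a JSON object of lists of equal length, an entry for each row: "offset": the shift along the tool's x, y, z in cm, a list of three; "spin": the turn about the tool's x in rad. In form: {"offset": [[dx, dy, dz], ...], "spin": [spin, ...]}. A call has 1 to 12 rows; each row shifts and turns the pose as measured when the row begins, along the tool's axes as they then stand; what a row does not reach is not made up. A row lasts 1/12 s, in which the tool goes at most 41.7 mm and 7.16 degrees, less where a joint would pass 70% of its speed; a pose out of reach is approached as far as the arm can. A call is refused whole if a number of a shift passes 4.17 or a number of a turn 0.125, either way. A call with a gripper value outside its range is refused whole. OPENING is the closure in counts, from 0 (fully open) to 255 (shut), set as the call begins (- or left out, the last holds). The fingers move at their own pace and stop on an object; the grip force is fixed at half the most. Time passes only in rows, so rows that do not move let the fingers close. It gives the time, the measured TCP pose, the force and the opening at its end, in the units of the state.
- env.get_obs(): the state, without advancing time (a new reading comes with each control period).
- imaging.read_camera(name): name is "scene" or "side" or "wrist"; returns a dict with "frame" (384x512x3 uint8, red, green, blue), "fx", "fy", "cx", "cy" (pixels), "T" (4x4, takes a point from camera to world coordinates). Camera axes: x right, y up, looking along -z (the intrinsics and any distortion apply to the point x, -y, -z); pixel columns grow to the right and rows downward; lengths in m; the calibration is good to about 2 mm. A picture is of the moment at which its call begins. There is no depth.
- env.sign_off(): hands the job in, once; it reports no verdict.
Trained networks look in a picture, given as the dict that the camera call returned (one of the last four; its "shot" number tells which), for a name from the list of things; names that differ only in an ending like _2 or _b are one class to them, and where a whole thing is asked for, a point or a joint stands for the part that bears it (a point fixed in the world has none). Each returns a list of dicts, best first, with "score" (0 to 1); they miss things now and then, are a little off and sometimes report something else, mostly with a low value. They report only what shows in the picture. A call takes as long as a camera call. They do not tell look-alikes from the thing itself.
- masks_of(picture, label): "region" (384x512 bool, what is visible of it) and "extent" ([left, top, right, bottom] in pixels, round what is visible of it).
- spot_point(picture, label): "pixel" ([column, row] in pixels: a listed point, or the origin of a listed thing).
The state is a dict: "time": time; "qpos": joint angles; "qd": joint speeds; "effort": joint torques, N m; "eef_pos": TCP position; "orientation": TCP orientation; "ft_force": force on the tool from outside, world axes, zero at the start; "torque": the same for the moment, N m; "finger_gap": finger opening in m.
Only numpy, scipy, OpenCV 4.12 (cv2) and the standard library are available. Lean on these libraries where they do the work, as an engineer would, in place of code of your own. Each camera call takes 0.05 s, during which the arm holds its last target.

## Working session

There is one attempt and no reset: what is moved stays moved. The work goes in short steps, Python scripts to look and compute and a shell command to move; the robot and the scene stay as the last step left them, time stands still between calls to the robot, and variables do not carry over. Pictures are saved under pics/ and viewed, and the job is handed in when it is done.

```bash
ls; mkdir -p pics; python3 - <<'E'
from cell import env, imaging, masks_of, spot_point
import cv2
o=env.get_obs();print({k:o[k] for k in('time','eef_pos','orientation','ft_force','finger_gap')})
for n in("scene","side"):
    p=imaging.read_camera(n);cv2.imwrite(f'pics/{n}0.png',p['frame'][:,:,::-1])
    print(n,p.keys(),p['fx'],p['fy'],p['cx'],p['cy'],p['T'])
    for l in("timer","timer_zero","dial_grip","dial","bowl","torch","canister","egg_cup"):
        print(l,[(s['pixel'],round(s['score'],2)) for s in spot_point(p,l)] if l!='dial' else '',[(m['extent'],round(m['score'],2)) for m in masks_of(p,l)])
E
```

```text
pics
{'time': 0.0, 'eef_pos': array([ 0.31825165, -0.65090417,  0.22576858]), 'orientation': array([-83.86435787,  89.91110554, 122.19339987]), 'ft_force': array([-0.3814609 , -0.54367383, -0.44791736]), 'finger_gap': 0.09332631753794035}
scene dict_keys(['frame', 'fx', 'fy', 'cx', 'cy', 'T', 'shot']) 397.1713925117827 397.1713925117827 256.6331582063891 194.64032485033854 [[ 0.48622332 -0.65023659  0.58376302  1.3546615 ]
 [ 0.87373547  0.3718284  -0.3135761  -0.36199104]
 [-0.01316102  0.66252247  0.74892641  1.09140386]
 [ 0.          0.          0.          1.        ]]
timer [([307.4, 237.2], 0.82), ([251.2, 151.4], 0.73), ([261.4, 272.6], 0.71)] [([290.7, 221.2, 314.3, 244.2], 0.77), ([249.3, 255.4, 279.4, 277.4], 0.67), ([240.0, 133.3, 261.6, 160.6], 0.61)]
timer_zero [([276.6, 268.6], 0.93), ([314.6, 238.1], 0.77), ([253.0, 156.6], 0.63), ([164.8, 194.0], 0.59)] [([236.0, 134.8, 264.3, 161.6], 0.95), ([250.7, 253.3, 276.2, 277.6], 0.77), ([291.5, 220.2, 315.0, 246.1], 0.59)]
dial_grip [([265.3, 259.5], 0.66), ([247.3, 144.2], 0.61), ([308.8, 226.3], 0.49), ([130.1, 205.9], 0.
[... 1371 characters left out ...]
], 0.62), ([251.5, 252.7], 0.6), ([353.0, 208.2], 0.42)] [([310.1, 156.4, 330.7, 173.3], 0.77), ([244.1, 247.7, 262.8, 261.6], 0.58), ([209.2, 217.3, 226.2, 233.0], 0.55), ([306.2, 160.6, 332.5, 185.6], 0.51)]
dial  [([311.7, 161.4, 333.2, 173.2], 0.75), ([239.8, 247.1, 262.8, 263.0], 0.48), ([204.5, 219.0, 224.2, 233.3], 0.48)]
bowl [([356.6, 204.6], 0.86)] [([337.4, 181.7, 377.9, 210.5], 0.86)]
torch [([243.4, 128.2], 0.79)] [([222.1, 110.1, 264.2, 125.3], 0.94)]
canister [([363.4, 239.5], 0.91), ([259.8, 133.1], 0.75)] [([354.1, 210.7, 377.7, 245.2], 0.86)]
egg_cup [([261.8, 137.1], 0.71), ([291.3, 219.1], 0.56)] [([305.1, 158.3, 331.3, 181.7], 0.64), ([249.8, 119.8, 269.9, 140.5], 0.57)]
```

```bash
python3 - <<'E'
import cv2
a=cv2.imread('pics/scene0.png');b=cv2.imread('pics/side0.png')
c=a[90:300,80:380];cv2.imwrite('pics/scene0z.png',cv2.resize(c,None,fx=2.6,fy=2.6,interpolation=cv2.INTER_CUBIC))
c=b[90:300,170:420];cv2.imwrite('pics/side0z.png',cv2.resize(c,None,fx=2.8,fy=2.8,interpolation=cv2.INTER_CUBIC))
E
```

```text
(no output)
```

View pics/scene0z.png

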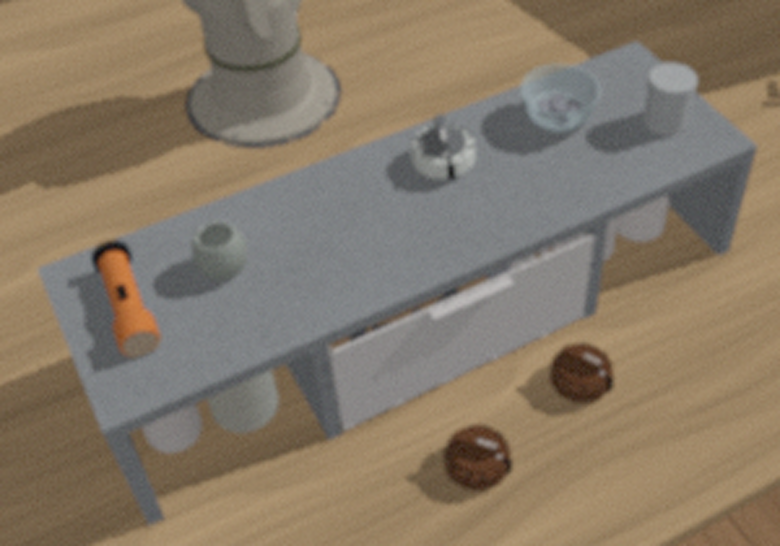

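View pics/side0z.png

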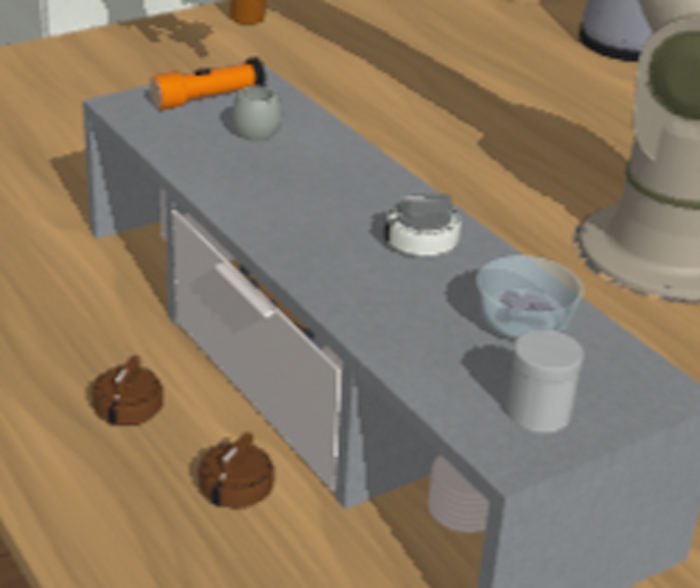

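View pics/scene0.png

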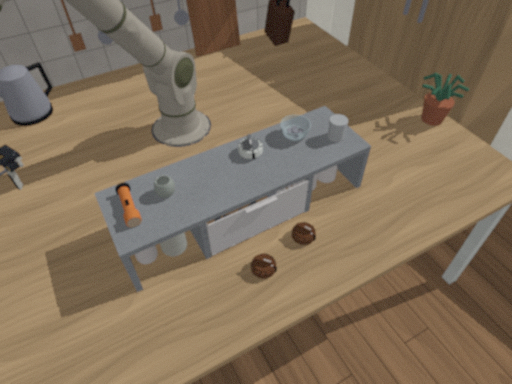

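The scene view shows the white timer at about (251,148) and the side view at (321,171). The brown look-alikes stand on the worktop, and the bowl is the timer's nearest neighbour. Next I'll triangulate.

```bash
cat > h.py <<'E'
from cell import env, imaging, masks_of, spot_point
import cv2, numpy as np
from scipy.spatial.transform import Rotation as R
def ray(p,uv):
    T=np.array(p['T']);d=np.array([(uv[0]-p['cx'])/p['fx'],-(uv[1]-p['cy'])/p['fy'],-1.]);d=T[:3,:3]@d
    return T[:3,3],d/np.linalg.norm(d)
def onz(p,uv,z):
    o,d=ray(p,uv);return o+d*(z-o[2])/d[2]
def tri(l):
    A=0;b=0
    for p,uv in l:
        o,d=ray(p,uv);M=np.eye(3)-np.outer(d,d);A=A+M;b=b+M@o
    return np.linalg.solve(A,b)
def proj(p,X):
    T=np.array(p['T']);c=T[:3,:3].T@(np.array(X)-T[:3,3]);return [p['cx']+p['fx']*c[0]/-c[2],p['cy']-p['fy']*c[1]/-c[2]]
E
python3 - <<'E'
from h import *
print({k:v for k,v in imaging.read_camera('scene').items() if k not in('frame','T')})
a=imaging.read_camera('scene');b=imaging.read_camera('side')
for n,u,v,z in(("timer",[251.2,151.4],[321.5,176.5],.2),("zero",[253,156.6],[308,169.7],.234),("grip",[247.3,144.2],[317+0,159.7],.2485),("bowl",[291.9,135.2],[356.6,204.6],.2),("canister",[336.7,136.2],[363.4,239.5],.2),("egg",[165.5,193.7],[261.8,137.1],.2)):
    print(n,tri([(a,u),(b,v)]).round(4),onz(a,u,z).round(4),onz(b,v,z).round(4))
o=env.get_obs();print(o['eef_pos'],o['orientation'],R.from_euler('xyz',o['orientation'],degrees=True).as_matrix().round(3))
p=imaging.read_camera('wrist');cv2.imwrite('pics/w0.png',p['frame'][:,:,::-1]);print(p['T'],p['fx'])
E
```

```text
{'fx': 397.1713925117827, 'fy': 397.1713925117827, 'cx': 256.6331582063891, 'cy': 194.64032485033854, 'shot': 3}
timer [0.4852 0.0876 0.2027] [0.4836 0.0887 0.2   ] [0.4814 0.0836 0.2   ]
zero [0.5276 0.0702 0.2265] [0.5409 0.0649 0.234 ] [0.5288 0.0762 0.234 ]
grip [0.4948 0.0687 0.2525] [0.4949 0.0696 0.2485] [0.4863 0.0603 0.2485]
bowl [0.48   0.2507 0.1987] [0.4811 0.2499 0.2   ] [0.4814 0.2521 0.2   ]
canister [0.5621 0.3806 0.1989] [0.5623 0.38   0.2   ] [0.564 0.382 0.2  ]
egg [ 0.5157 -0.225   0.1989] [ 0.5201 -0.2255  0.2   ] [ 0.5135 -0.2258  0.2   ]
[ 0.31847746 -0.65132145  0.22663761] [ 58.1161663   89.99615813 -95.82280346] [[-0.     0.439 -0.898]
 [-0.    -0.898 -0.439]
 [-1.     0.     0.   ]]
[[ 4.39824094e-01  8.65392867e-01  2.40104045e-01  3.86195625e-01]
 [-8.98083941e-01  4.23801344e-01  1.17633568e-01 -6.19245815e-01]
 [ 4.28338720e-05 -2.67371664e-01  9.63593478e-01  3.84248457e-01]
 [ 0.00000000e+00  0.00000000e+00  0.00000000e+00  1.00000000e+00]] 307.3743479160064
```

View pics/w0.png

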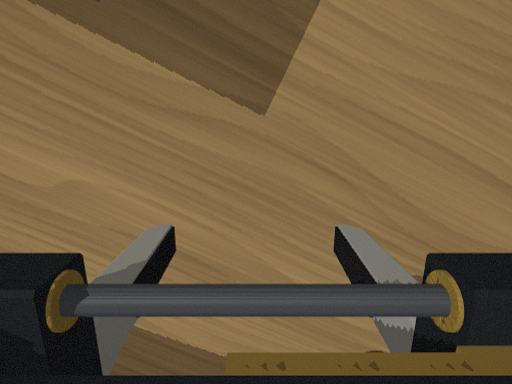

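```bash
python3 -m inch '{"offset": [[-4,0,0],[-4,0,0],[-4,0,0],[-4,0,0],[-1,-2,-1.6],[0,-3,-2.4],[0,-3,-2.4],[0,-3,-2.4],[0,-3,-2.4],[0,-3,-2.4],[0,-3,-2.4],[0,-3,-2.4]], "spin": [0,0,0,0,0,0,0,0,0,0,0,0]}'; python3 -c "
from h import *
o=env.get_obs();print(o['time'],o['eef_pos'],o['qpos'],R.from_euler('xyz',o['orientation'],degrees=True).as_matrix().round(3))"
```

```text
time: 2.8
eef_pos: [0.3808, -0.3605, 0.4031]
orientation: [35.5, 89.8, -119.2]
ft_force: [0.8, 0.5, 0.6]
finger_gap: 0.093
2.8 [ 0.38075366 -0.36046724  0.4030726 ] [ 41.08293987  10.78592306  -4.80468858 103.88035102   1.16137907
  65.35529768 -28.81139511] [[-0.001  0.428 -0.904]
 [-0.002 -0.904 -0.428]
 [-1.     0.002  0.002]]
```

```bash
python3 -m inch '{"offset": [[0,-3,-2.4],[0,-3,-2.4],[0,-3,-2.4],[0,-3,-2.4],[0,-3,-2.4],[0,-3,-2.4],[0,-3,-2.4],[0,-3,-2.4],[0,-3,-2.4],[0,-3,-2.4],[0,-3,-2.4],[0,-2,-2.3]], "spin": [0,0,0,0,0,0,0,0,0,0,0,0]}'; cat > look.py <<'E'
from h import *
import sys
t=sys.argv[1]
o=env.get_obs();print(o['time'],o['eef_pos'].round(4),o['qpos'].round(1),o['ft_force'].round(1),o['finger_gap'],R.from_euler('xyz',o['orientation'],degrees=True).as_matrix().round(3))
p=imaging.read_camera('wrist');cv2.imwrite(f'pics/{t}.png',p['frame'][:,:,::-1])
for l,z in(("timer",.2),("timer_zero",.234),("dial_grip",.2485)):
    print(l,[(s['pixel'],round(s['score'],2),onz(p,s['pixel'],z).round(4)) for s in spot_point(p,l)])
import pickle;pickle.dump(p,open(f'{t}.pkl','wb'))
E
python3 look.py w1
```

```text
time: 3.8
eef_pos: [0.4892, 0.1031, 0.4061]
orientation: [119.0, 89.3, -35.7]
ft_force: [0.8, 0.4, -0.1]
finger_gap: 0.0933
3.8 [0.4892 0.1031 0.4061] [  3.8   9.9 -26.7 105.4   5.5  65.4 -89.5] [ 0.8  0.4 -0.1] 0.09330064911459485 [[ 0.009  0.427 -0.904]
 [-0.007 -0.904 -0.427]
 [-1.     0.01  -0.006]]
timer [([408.2, 24.0], 0.85, array([0.7072, 0.02  , 0.2   ])), ([266.1, 179.6], 0.75, array([0.4882, 0.0834, 0.2   ]))]
timer_zero [([294.3, 156.8], 0.97, array([0.5302, 0.0717, 0.234 ]))]
dial_grip [([269.3, 190.2], 0.94, array([0.4882, 0.0822, 0.2485])), ([422.7, 16.7], 0.92, array([0.698 , 0.0265, 0.2485]))]
```

View pics/w1.png

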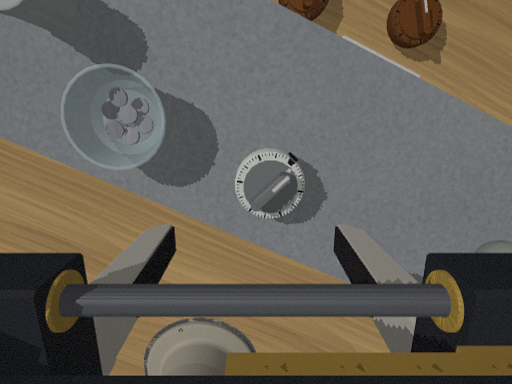

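```bash
python3 - <<'E'
import cv2
a=cv2.imread('pics/w1.png')
cv2.imwrite('pics/w1z.png',cv2.resize(a[135:230,220:320],None,fx=6,fy=6,interpolation=cv2.INTER_CUBIC))
E
```

```text
(no output)
```

View pics/w1z.png

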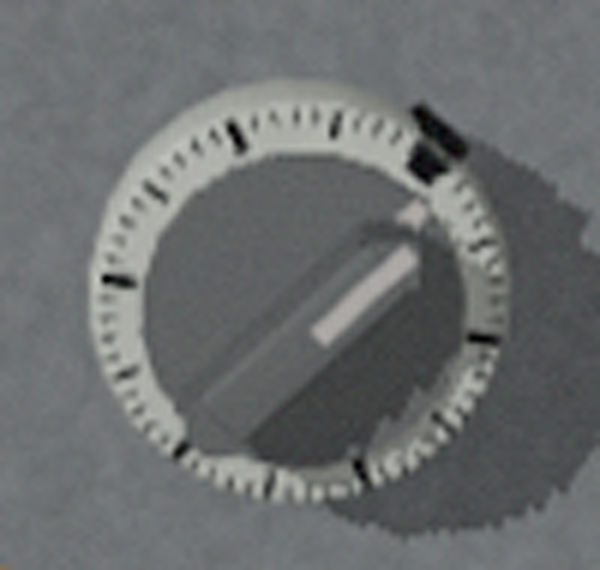

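```bash
python3 - <<'E'
from h import *
import pickle
p=pickle.load(open('w1.pkl','rb'))
f=lambda x,y,z:onz(p,[220+x/6,135+y/6],z)
ln=f(320,335,.2585),f(408,255,.2585);w=f(412,212,.239);z0=f(430,160,.234);e=f(225,410,.2585),f(418,240,.2585)
c=f(302,305,.234)
ang=lambda v:np.degrees(np.arctan2(v[1],v[0]))
print(ln,w,z0,c,e,ang(ln[1]-ln[0]),ang(e[1]-e[0]),(e[0]+e[1])/2)
for l in (c,np.array([.4882,.0828,0])):print(ang(w-l),ang(z0-l),np.linalg.norm((z0-l)[:2]))
E
```

```text
(array([0.4915464 , 0.07980579, 0.2585    ]), array([0.51051354, 0.07249384, 0.2585    ])) [0.51496544 0.07141913 0.239     ] [0.52425034 0.07183095 0.234     ] [0.4901177  0.08090376 0.234     ] (array([0.47245049, 0.08877583, 0.2585    ]), array([0.51355359, 0.07213852, 0.2585    ])) -21.081961022096102 -22.03663294002552 [0.49300204 0.08045717 0.2585    ]
-20.892357325361665 -14.885605359030999 0.03531788482328521
-23.035568853842484 -16.923450596943056 0.037682182700244385
```

```bash
python3 -m inch '{"offset": [[0,0,0],[0,0,0],[0,0,0],[0,0,0],[0,0,0],[0,0,0],[0,0,0],[0,0,0],[0,0,0],[0,0,0]], "spin": [-0.12,-0.12,-0.12,-0.12,-0.12,-0.12,-0.12,-0.12,-0.12,-0.12]}';python3 -m inch '{"offset": [[0,0,0],[0,0,0],[0,0,0],[0,0,0],[0,0,0],[0,0,0],[0,0,0],[0,0,0],[0,0,0],[0,0,0]], "spin": [-0.12,-0.12,-0.12,-0.12,-0.12,-0.12,-0.12,-0.12,-0.12,-0.05]}' 
python3 -c "
from h import *
o=env.get_obs();print(o['time'],o['eef_pos'],o['qpos'],R.from_euler('xyz',o['orientation'],degrees=True).as_matrix().round(3))"
```

```text
time: 4.83
eef_pos: [0.4864, 0.0807, 0.4056]
orientation: [15.3, 88.9, -69.1]
ft_force: [-0.6, 1.3, -0.2]
finger_gap: 0.0928
time: 5.67
eef_pos: [0.4822, 0.0591, 0.4058]
orientation: [-62.3, 88.2, -80.0]
ft_force: [0.4, -0.6, -0.4]
finger_gap: 0.0927
5.6667 [0.48223412 0.05914527 0.40583285] [ 23.69744049  11.2877711  -45.85303604 105.97338173  10.69698913
  66.84136645  46.38077922] [[ 0.005  0.304  0.953]
 [-0.031  0.952 -0.304]
 [-1.    -0.028  0.015]]
```

```bash
python3 -m inch '{"offset": [[0,1.2,0],[0,1.1,0],[1.5,0,0],[2,0,0],[1,0,0],[0,0,0]], "spin": [0.033,0.033,0,0,0,0]}' 120
python3 look.py w2
```

```text
time: 6.17
eef_pos: [0.4888, 0.0675, 0.3597]
orientation: [-57.4, 87.8, -79.9]
ft_force: [-0.1, 0.2, -0.6]
finger_gap: 0.0572
6.1667 [0.4888 0.0675 0.3597] [ 20.3  14.2 -44.7 109.5  13.8  61.6  37.3] [-0.1  0.2 -0.6] 0.05720932943462448 [[ 0.007  0.382  0.924]
 [-0.039  0.923 -0.382]
 [-0.999 -0.033  0.021]]
timer [([272.2, 173.0], 0.87, array([0.4918, 0.0809, 0.2   ])), ([268.3, 309.8], 0.65, array([0.6482, 0.0143, 0.2   ]))]
timer_zero [([275.8, 217.6], 0.89, array([0.5271, 0.07  , 0.234 ])), ([285.9, 328.8], 0.81, array([0.6535, 0.0326, 0.234 ]))]
dial_grip [([270.8, 181.7], 0.84, array([0.4877, 0.08  , 0.2485])), ([266.9, 326.8], 0.78, array([0.6321, 0.0185, 0.2485]))]
```

View pics/w2.png

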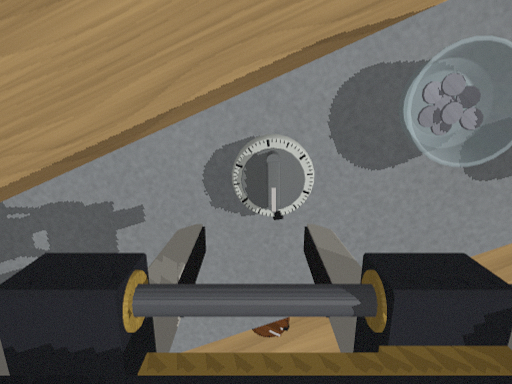

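```bash
python3 - <<'E'
import cv2
a=cv2.imread('pics/w2.png')
cv2.imwrite('pics/w2z.png',cv2.resize(a[130:225,225:325],None,fx=6,fy=6,interpolation=cv2.INTER_CUBIC))
E
```

```text
(no output)
```

View pics/w2z.png

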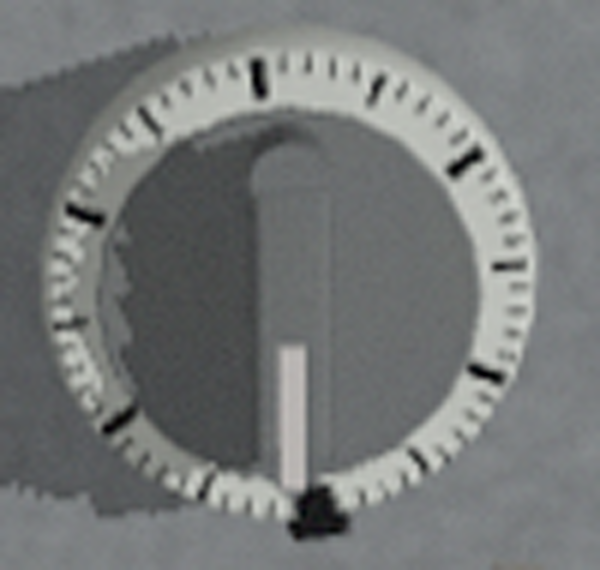

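```bash
python3 - <<'E'
from h import *
import pickle
p=pickle.load(open('w2.pkl','rb'))
f=lambda x,y,z:onz(p,[225+x/6,130+y/6],z)
c=f(289,291.5,.234);print(c)
a=f(292,180,.2585);b=f(293,485,.2585);d=b-a;print(a,b,np.degrees(np.arctan2(d[1],d[0])))
print((f(118,420,.234)+f(467,162,.234))/2,(f(85,213,.234)+f(487,372,.234))/2)
o=env.get_obs();M=R.from_euler('xyz',o['orientation'],degrees=True).as_matrix()
n=np.array([d[1],-d[0],0]);n/=np.linalg.norm(n);print('lateral bar offset from c',(a-c)@n)
for z in (.247,):
    t=np.array([c[0],c[1],z])-o['eef_pos'];print('tool offset cm',M.T@t*100, 'yang',np.degrees(np.arctan2(M[1,1],M[0,1])))
p2=imaging.read_camera('scene');print(onz(p2,[251.2,151.4],.2))
E
```

```text
[0.48942141 0.0819781  0.234     ]
[0.46843868 0.08998006 0.2585    ] [0.51109313 0.07341412 0.2585    ] -21.224941417496268
[0.48977231 0.08172572 0.234     ] [0.48961464 0.08170754 0.234     ]
lateral bar offset from c 0.00013723311712579778
tool offset cm [11.44332594  1.50536183 -0.8147019 ] yang 67.5841825715427
[0.48356075 0.08871241 0.2       ]
```

```bash
cat > st.py <<'E'
from h import *
import sys
c=np.array([.4895,.0818,float(sys.argv[1])])
o=env.get_obs();M=R.from_euler('xyz',o['orientation'],degrees=True).as_matrix()
print(o['time'],o['eef_pos'].round(4),'q',o['qpos'].round(1),'F',o['ft_force'].round(1),'T',o['torque'].round(2),'gap',round(o['finger_gap'],4),'yang %.1f'%np.degrees(np.arctan2(M[1,1],M[0,1])),'tx',M[:,0].round(3),'off cm',(M.T@(c-o['eef_pos'])*100).round(2))
E
python3 -c "from h import *;print(env.finger_overhang)"
python3 -m inch '{"offset": [[1.5,0.75,-0.4],[2,0.75,-0.4],[2,0,0],[1.5,0,0],[0,0,0],[0,0,0]], "spin": [-0.01,-0.01,0,0,0,0]}' 160
python3 st.py .247
```

```text
0.008
time: 6.92
eef_pos: [0.4922, 0.0853, 0.2944]
orientation: [-39.2, 87.6, -60.4]
ft_force: [0.1, -0.2, 0.2]
finger_gap: 0.0346
6.9167 [0.4922 0.0853 0.2944] q [ 16.2  18.4 -43.8 114.6  18.8  53.3  31.2] F [ 0.1 -0.2  0.2] T [ 0.13 -0.09 -0.  ] gap 0.0346 yang 68.7 tx [ 0.02  -0.036 -0.999] off cm [ 4.74 -0.3  -0.28]
```

```bash
python3 -m inch '{"offset": [[1,-0.3,-0.28],[1,0,0],[0.8,0,0],[0,0,0]], "spin": [0,0,0,0]}'
python3 st.py .247
```

```text
time: 7.25
eef_pos: [0.4904, 0.0824, 0.2671]
orientation: [-33.3, 87.5, -54.6]
ft_force: [-0.6, -0.5, -1.1]
finger_gap: 0.0348
7.25 [0.4904 0.0824 0.2671] q [ 15.3  19.9 -42.8 117.1  21.   49.5  29. ] F [-0.6 -0.5 -1.1] T [ 0.09 -0.13 -0.01] gap 0.0348 yang 68.6 tx [ 0.025 -0.036 -0.999] off cm [ 2.01 -0.03 -0.14]
```

```bash
python3 -m inch '{"offset": [[0.7,0,-0.1],[0.7,0,0],[0,0,0]], "spin": [0,0,0]}'
python3 st.py .247;python3 look.py w3 | tail -3
```

```text
time: 7.5
eef_pos: [0.49, 0.0821, 0.252]
orientation: [-32.6, 87.5, -54.0]
ft_force: [0.9, 0.6, 0.5]
finger_gap: 0.0348
7.5 [0.49   0.0821 0.252 ] q [ 14.5  20.9 -42.1 118.3  22.3  47.7  27.6] F [0.9 0.6 0.5] T [ 0.05 -0.15 -0.03] gap 0.0348 yang 68.6 tx [ 0.026 -0.036 -0.999] off cm [ 0.49 -0.04 -0.05]
timer [([255.1, 210.7], 0.59, array([0.4908, 0.081 , 0.2   ]))]
timer_zero [([257.7, 284.0], 0.98, array([0.527 , 0.0695, 0.234 ]))]
dial_grip [([251.5, 239.4], 0.81, array([0.4891, 0.0805, 0.2485]))]
```

View pics/w3.png

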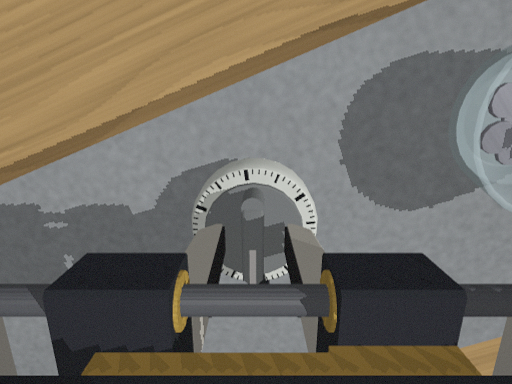

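The bar (column 253) sits centred between the fingers. Close on it, with the tips still clear of the disc.

```bash
python3 -m inch '{"offset": [[0,0,0],[0,0,0],[0,0,0],[0,0,0],[0,0,0],[0,0,0]], "spin": [0,0,0,0,0,0]}' 255
python3 st.py .247
```

```text
time: 8.2
eef_pos: [0.491, 0.0827, 0.2543]
orientation: [-28.9, 87.4, -50.3]
ft_force: [-0.0, -0.5, -2.0]
finger_gap: 0.0118
8.2 [0.491  0.0827 0.2543] q [ 14.6  20.7 -42.2 118.1  22.2  47.8  27.7] F [-0.  -0.5 -2. ] T [ 0.09 -0.15  0.04] gap 0.0118 yang 68.6 tx [ 0.029 -0.035 -0.999] off cm [ 0.73 -0.12 -0.13]
```

```bash
python3 -m inch '{"offset": [[0.2,0,0],[0.2,0,0],[0.1,0,0]], "spin": [0,0,0]}'
python3 st.py .247;
```

```text
time: 8.45
eef_pos: [0.4914, 0.0819, 0.2532]
orientation: [-30.0, 87.1, -51.5]
ft_force: [-5.2, -0.8, 12.3]
finger_gap: 0.0119
8.45 [0.4914 0.0819 0.2532] q [ 14.3  20.7 -42.  118.2  22.7  47.7  27.2] F [-5.2 -0.8 12.3] T [-0.05  1.09 -0.01] gap 0.0119 yang 68.5 tx [ 0.032 -0.04  -0.999] off cm [ 0.61 -0.06 -0.21]
```

```bash
python3 -m inch '{"offset": [[0.2,0,0],[0.2,0,0]], "spin": [0,0]}'
python3 st.py .247;python3 -m inch '{"offset": [[0.2,0,0],[0.2,0,0]], "spin": [0,0]}'
python3 st.py .247;
```

```text
time: 8.62
eef_pos: [0.4915, 0.0819, 0.2529]
orientation: [-30.1, 86.9, -51.5]
ft_force: [-8.6, -3.3, 29.4]
finger_gap: 0.0115
8.6167 [0.4915 0.0819 0.2529] q [ 14.1  20.7 -41.9 118.3  22.9  47.6  26.9] F [-8.6 -3.3 29.4] T [-0.93  1.96 -0.11] gap 0.0115 yang 68.5 tx [ 0.034 -0.043 -0.998] off cm [ 0.58 -0.07 -0.21]
time: 8.78
eef_pos: [0.4915, 0.0819, 0.2529]
orientation: [-30.1, 86.6, -51.6]
ft_force: [-8.1, -3.1, 26.9]
finger_gap: 0.0118
8.7833 [0.4915 0.0819 0.2529] q [ 13.8  20.6 -41.7 118.4  23.2  47.5  26.6] F [-8.1 -3.1 26.9] T [-0.67  1.89 -0.04] gap 0.0118 yang 68.5 tx [ 0.037 -0.047 -0.998] off cm [ 0.58 -0.06 -0.21]
```

```bash
python3 -m inch '{"offset": [[0.15,0,-0.05],[0.15,0,-0.05],[0.15,0,-0.05]], "spin": [0.08,0.08,0.08]}'
python3 st.py .247;
```

```text
time: 9.03
eef_pos: [0.4907, 0.0814, 0.2531]
orientation: [-15.9, 86.2, -51.5]
ft_force: [-5.1, -3.4, 19.2]
finger_gap: 0.0112
9.0333 [0.4907 0.0814 0.2531] q [ 11.   19.7 -38.  118.8  21.8  46.7  13.9] F [-5.1 -3.4 19.2] T [-0.89  1.14  0.06] gap 0.0112 yang 54.3 tx [ 0.041 -0.052 -0.998] off cm [ 0.6  -0.03 -0.16]
```

```bash
python3 -m inch '{"offset": [[0.15,-0.02,-0.05],[0.15,-0.02,-0.05],[0.15,-0.02,-0.05],[0.15,-0.02,-0.05]], "spin": [0.1,0.1,0.1,0.1]}'
python3 st.py .247;python3 look.py w4 | tail -3
```

```text
time: 9.37
eef_pos: [0.4898, 0.0806, 0.2529]
orientation: [8.9, 85.7, -50.8]
ft_force: [-4.9, -3.4, 18.9]
finger_gap: 0.0115
9.3667 [0.4898 0.0806 0.2529] q [  6.3  18.5 -31.9 119.3  19.5  45.4  -7.7] F [-4.9 -3.4 18.9] T [-0.85  1.24  0.08] gap 0.0115 yang 30.3 tx [ 0.047 -0.058 -0.997] off cm [ 0.58  0.03 -0.16]
timer [([252.6, 204.7], 0.97, array([0.4891, 0.0819, 0.2   ])), ([250.6, 237.5], 0.73, array([0.5011, 0.0583, 0.2   ]))]
timer_zero []
dial_grip [([251.4, 234.2], 0.66, array([0.4873, 0.0828, 0.2485]))]
```

View pics/w4.png

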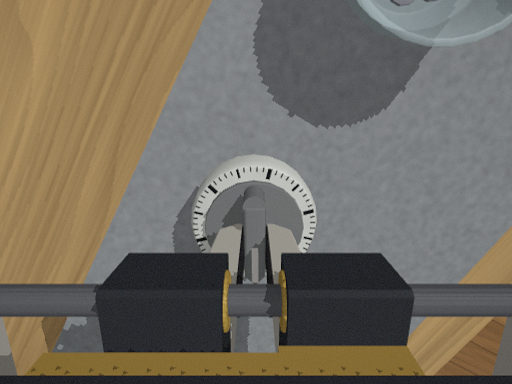

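```bash
python3 -m inch '{"offset": [[0.13,-0.02,0],[0.13,-0.02,0],[0.13,-0.02,0],[0.13,-0.02,0],[0.13,-0.02,0],[0.13,-0.02,0]], "spin": [0.12,0.12,0.12,0.12,0.12,0.12]}'
python3 st.py .247
```

```text
time: 10.07
eef_pos: [0.4877, 0.08, 0.2528]
orientation: [51.1, 85.4, -51.0]
ft_force: [-4.7, -1.4, 14.4]
finger_gap: 0.0115
10.0667 [0.4877 0.08   0.2528] q [ -1.7  17.  -21.7 120.1  15.4  43.7 -45.7] F [-4.7 -1.4 14.4] T [-0.23  1.26  0.02] gap 0.0115 yang -12.0 tx [ 0.05  -0.062 -0.997] off cm [ 0.58  0.11 -0.24]
```

```bash
python3 -m inch '{"offset": [[0.16,0.02,0],[0.16,0.02,0],[0.16,0.02,0],[0.16,0.02,0],[0.16,0.02,0],[0.16,0.02,0],[0.16,0.02,0]], "spin": [0.12,0.12,0.12,0.12,0.12,0.12,0.12]}'
python3 st.py .247;python3 look.py w5 | tail -3
```

```text
time: 10.65
eef_pos: [0.4866, 0.0813, 0.2523]
orientation: [102.8, 85.2, -49.5]
ft_force: [-6.4, 0.2, 17.9]
finger_gap: 0.0119
10.65 [0.4866 0.0813 0.2523] q [-11.1  16.  -10.1 120.9  10.9  42.2 -91. ] F [-6.4  0.2 17.9] T [0.04 1.6  0.03] gap 0.0119 yang -62.3 tx [ 0.054 -0.063 -0.997] off cm [ 0.54  0.05 -0.27]
timer [([247.4, 211.9], 0.81, array([0.4891, 0.0824, 0.2   ]))]
timer_zero [([251.1, 210.7], 0.64, array([0.4997, 0.0877, 0.234 ]))]
dial_grip [([249.5, 211.7], 0.7, array([0.5025, 0.0913, 0.2485])), ([251.1, 236.1], 0.56, array([0.49  , 0.0838, 0.2485]))]
```

View pics/w5.png

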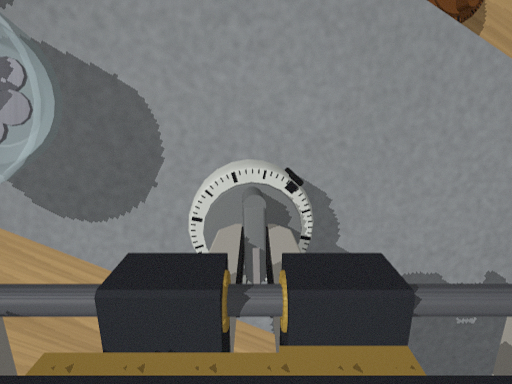

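```bash
python3 - <<'E'
from h import *
import pickle
a=cv2.imread('pics/w5.png')
cv2.imwrite('pics/w5z.png',cv2.resize(a[150:260,180:325],None,fx=5,fy=5,interpolation=cv2.INTER_CUBIC))
p=pickle.load(open('w5.pkl','rb'))
for uv in ([292,186],[296,176]):
    z=onz(p,uv,.234);d=z-np.array([.4895,.0818,.234]);print(z,np.degrees(np.arctan2(d[1],d[0])),np.linalg.norm(d))
E
```

```text
[0.52431148 0.07282172 0.234     ] -14.46206820870363 0.03595064511531658
[0.53071547 0.07368072 0.234     ] -11.144333551414329 0.04200759182924088
```

View pics/w5z.png

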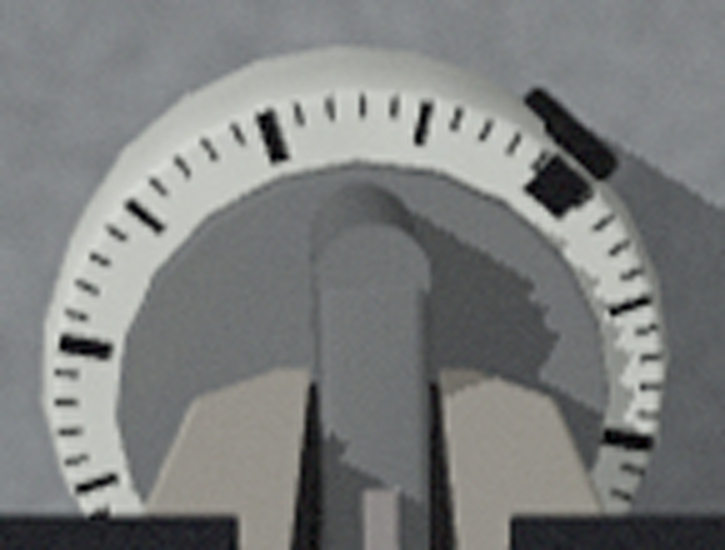

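```bash
python3 -m inch '{"offset": [[0.16,0,0],[0.16,0,0],[0.16,0,0],[0.16,0,0],[0.16,0,0],[0.16,0,0],[0.16,0,0]], "spin": [-0.12,-0.12,-0.12,-0.12,-0.12,-0.12,-0.12]}'
python3 st.py .247
```

```text
time: 11.43
eef_pos: [0.4917, 0.0833, 0.2523]
orientation: [61.0, 84.6, -41.1]
ft_force: [-7.3, -2.5, 20.2]
finger_gap: 0.012
11.4333 [0.4917 0.0833 0.2523] q [ -2.3  16.9 -21.4 120.4  16.3  42.5 -46.9] F [-7.3 -2.5 20.2] T [-0.49  1.49 -0.22] gap 0.012 yang -12.0 tx [ 0.071 -0.062 -0.996] off cm [ 0.52 -0.23  0.17]
```

```bash
python3 -m inch '{"offset": [[0.14,-0.07,0],[0.14,-0.07,0],[0.14,-0.07,0],[0.14,-0.06,-0.02],[0.14,-0.06,-0.02],[0.14,-0.06,-0.02]], "spin": [-0.11,-0.11,-0.11,-0.11,-0.11,-0.11]}'
python3 st.py .247;python3 look.py w6 | tail -3
```

```text
time: 11.93
eef_pos: [0.4967, 0.089, 0.2527]
orientation: [32.7, 83.8, -29.6]
ft_force: [-0.4, 1.3, 9.5]
finger_gap: 0.0118
11.9333 [0.4967 0.089  0.2527] q [  4.4  17.9 -30.7 120.2  21.   42.5 -12.5] F [-0.4  1.3  9.5] T [ 0.32  0.05 -0.07] gap 0.0118 yang 27.8 tx [ 0.094 -0.053 -0.994] off cm [ 0.54 -1.    0.25]
timer [([252.9, 204.2], 0.96, array([0.4986, 0.0912, 0.2   ]))]
timer_zero [([317.1, 240.6], 0.74, array([0.5384, 0.0991, 0.234 ]))]
dial_grip [([248.6, 238.2], 0.77, array([0.4942, 0.0886, 0.2485]))]
```

View pics/w6.png

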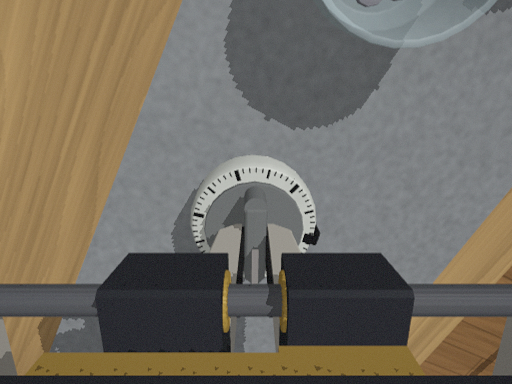

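```bash
python3 -m inch '{"offset": [[0.18,-0.03,0],[0.18,-0.03,0],[0.18,-0.03,0]], "spin": [0,0,0]}'
python3 st.py .247
```

```text
time: 12.38
eef_pos: [0.4985, 0.0892, 0.2517]
orientation: [34.5, 83.5, -28.2]
ft_force: [-9.0, -1.6, 25.8]
finger_gap: 0.012
12.3833 [0.4985 0.0892 0.2517] q [  4.1  17.9 -30.4 120.4  21.5  42.  -13.2] F [-9.  -1.6 25.8] T [-0.63  1.77 -0.13] gap 0.012 yang 27.5 tx [ 0.1   -0.054 -0.994] off cm [ 0.42 -1.17  0.21]
```

```bash
python3 -m inch '{"offset": [[0.19,-0.05,-0.02],[0.19,-0.05,-0.02],[0.19,-0.05,-0.02],[0.19,-0.05,-0.02],[0.19,-0.05,-0.03]], "spin": [-0.06,-0.06,-0.06,-0.06,-0.06]}'
python3 st.py .247;python3 look.py w7 | tail -3
```

```text
time: 12.8
eef_pos: [0.4991, 0.0896, 0.2515]
orientation: [17.9, 82.8, -27.1]
ft_force: [-5.6, -0.4, 21.5]
finger_gap: 0.0119
12.8 [0.4991 0.0896 0.2515] q [  6.9  18.4 -34.4 120.6  24.3  42.2   1.4] F [-5.6 -0.4 21.5] T [-0.61  1.08 -0.2 ] gap 0.0119 yang 45.1 tx [ 0.112 -0.057 -0.992] off cm [ 0.38 -1.25 -0.17]
timer [([251.1, 200.4], 0.59, array([0.497 , 0.0918, 0.2   ])), ([305.9, 255.7], 0.52, array([0.5605, 0.0882, 0.2   ]))]
timer_zero [([307.0, 253.4], 0.61, array([0.5374, 0.1005, 0.234 ]))]
dial_grip [([253.9, 240.7], 0.89, array([0.4995, 0.0895, 0.2485]))]
```

View pics/w7.png

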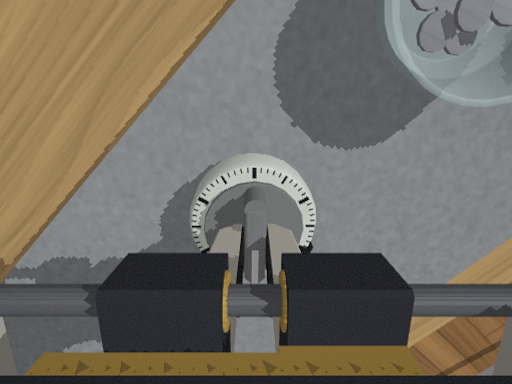

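```bash
python3 -m inch '{"offset": [[0.19,-0.03,-0.04],[0.19,-0.03,-0.04],[0.19,-0.03,-0.04],[0.19,-0.02,-0.05],[0.19,-0.02,-0.05],[0.19,-0.02,-0.05],[0.19,-0.02,-0.05]], "spin": [-0.06,-0.06,-0.06,-0.06,-0.06,-0.06,-0.06]}'
python3 st.py .247;python3 look.py w8 | tail -3
```

```text
time: 13.58
eef_pos: [0.5001, 0.0906, 0.2508]
orientation: [-6.2, 81.7, -26.5]
ft_force: [-6.6, -2.3, 22.7]
finger_gap: 0.0115
13.5833 [0.5001 0.0906 0.2508] q [ 10.5  19.2 -39.9 120.9  28.5  42.7  21.5] F [-6.6 -2.3 22.7] T [-0.48  1.12 -0.28] gap 0.0115 yang 69.6 tx [ 0.129 -0.064 -0.99 ] off cm [ 0.29 -1.19 -0.74]
timer [([254.3, 202.4], 0.94, array([0.4994, 0.09  , 0.2   ]))]
timer_zero []
dial_grip [([250.9, 235.9], 0.65, array([0.4966, 0.0897, 0.2485]))]
```

```bash
python3 - <<'E'
import cv2
a=cv2.imread('pics/w8.png')
cv2.imwrite('pics/w8z.png',cv2.resize(a[140:270,170:335],None,fx=4.5,fy=4.5,interpolation=cv2.INTER_CUBIC))
E
```

```text
(no output)
```

View pics/w8z.png

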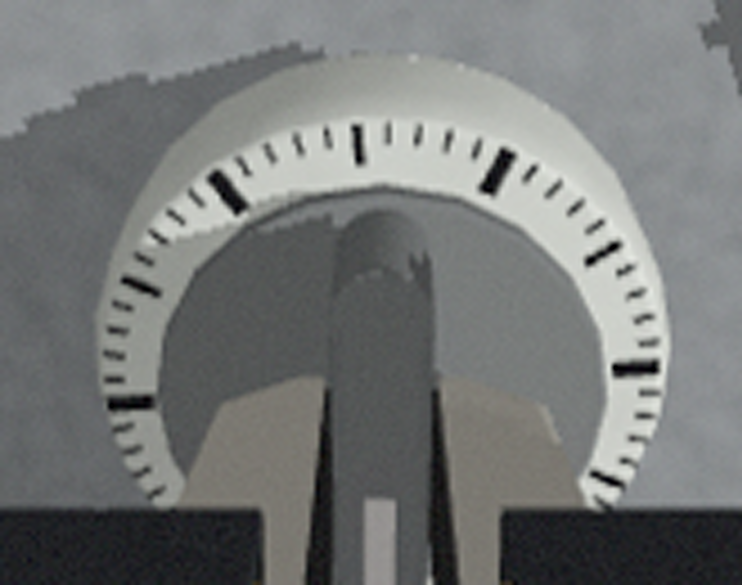

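Pointer reads about 6 min (36 opposite, against the round end). The housing has slid about 12 mm and turned about 30° though, so I'll lift it a few mm in the grip, put it back and set it down.

```bash
python3 -m inch '{"offset": [[-0.3,0,0],[-0.4,0,0],[0,0,0]], "spin": [0,0,0]}'
python3 st.py .247; python3 -m inch '{"offset": [[0,-0.2,-0.1],[0,-0.2,-0.1],[0,-0.2,-0.1],[0,-0.2,-0.1],[0,-0.2,-0.1]], "spin": [0.11,0.11,0.11,0.11,0.11]}'
python3 st.py .257;python3 look.py w9 | tail -3
```

```text
time: 14.03
eef_pos: [0.4991, 0.0913, 0.2588]
orientation: [-5.9, 81.7, -26.4]
ft_force: [-0.1, 0.6, -3.0]
finger_gap: 0.0119
14.0333 [0.4991 0.0913 0.2588] q [ 10.8  18.5 -40.3 120.4  27.6  43.5  22.2] F [-0.1  0.6 -3. ] T [0.12 0.02 0.02] gap 0.0119 yang 69.5 tx [ 0.13  -0.064 -0.989] off cm [ 1.1  -1.2  -0.73]
time: 14.45
eef_pos: [0.4888, 0.0848, 0.2562]
orientation: [26.4, 81.8, -26.7]
ft_force: [-0.2, -0.7, -1.7]
finger_gap: 0.0114
14.45 [0.4888 0.0848 0.2562] q [  5.8  16.6 -32.7 122.1  23.7  41.2  -6.2] F [-0.2 -0.7 -1.7] T [0.06 0.03 0.03] gap 0.0114 yang 37.1 tx [ 0.127 -0.064 -0.99 ] off cm [-0.05 -0.11  0.29]
timer [([251.7, 201.6], 0.97, array([0.4908, 0.0857, 0.2   ]))]
timer_zero []
dial_grip [([251.7, 237.5], 0.93, array([0.489 , 0.0835, 0.2485]))]
```

View pics/w9.png

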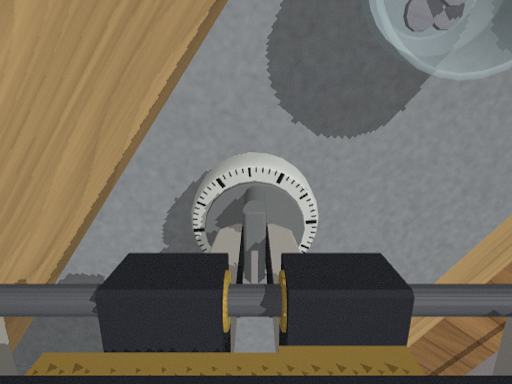

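```bash
python3 -m inch '{"offset": [[0,-0.15,0.2],[0.3,0,0],[0.1,0,0]], "spin": [0,0,0]}'
python3 st.py .257
```

```text
time: 14.9
eef_pos: [0.4901, 0.0825, 0.2524]
orientation: [25.8, 81.8, -26.4]
ft_force: [-1.2, 0.9, 2.2]
finger_gap: 0.0119
14.9 [0.4901 0.0825 0.2524] q [  6.   17.  -32.7 122.3  24.2  40.7  -5.4] F [-1.2  0.9  2.2] T [ 0.21  0.17 -0.02] gap 0.0119 yang 38.1 tx [ 0.128 -0.063 -0.99 ] off cm [-0.45 -0.06  0.07]
```

```bash
python3 -m inch '{"offset": [[0,0,0],[0,0,0],[0,0,0],[0,0,0]], "spin": [0,0,0,0]}' 165
python3 st.py .257;python3 -m inch '{"offset": [[-1,0,0],[-2,0,0],[-3,0,0],[-3,0,0],[-2,0,0],[0,0,0]], "spin": [0,0,0,0,0,0]}' 
python3 st.py .257; python3 look.py w10 | tail -3
```

```text
time: 15.23
eef_pos: [0.491, 0.0825, 0.2524]
orientation: [26.0, 81.8, -26.0]
ft_force: [-0.1, -0.0, 0.2]
finger_gap: 0.0311
15.2333 [0.491  0.0825 0.2524] q [  6.1  17.  -32.7 122.2  24.2  40.6  -5.3] F [-0.1 -0.   0.2] T [ 0.07  0.04 -0.03] gap 0.0311 yang 38.2 tx [ 0.128 -0.063 -0.99 ] off cm [-0.47 -0.13  0.03]
time: 15.73
eef_pos: [0.4746, 0.091, 0.3681]
orientation: [25.6, 82.0, -26.2]
ft_force: [1.0, 0.6, -0.0]
finger_gap: 0.0327
15.7333 [0.4746 0.091  0.3681] q [ 10.5   8.4 -36.4 114.   13.7  55.    5.4] F [ 1.   0.6 -0. ] T [ 0.1  -0.07 -0.02] gap 0.0327 yang 38.4 tx [ 0.124 -0.061 -0.99 ] off cm [11.24 -0.07  0.24]
timer [([253.3, 172.0], 0.86, array([0.4923, 0.0841, 0.2   ]))]
timer_zero [([278.8, 209.4], 0.78, array([0.5293, 0.0763, 0.234 ]))]
dial_grip [([256.5, 188.5], 0.78, array([0.4922, 0.0845, 0.2485]))]
```

```bash
python3 - <<'E'
from h import *
a=imaging.read_camera('scene');b=imaging.read_camera('side')
o=[]
for p,(x,y) in((a,(215,120)),(b,(280,140))):
    f=p['frame'][y:y+65,x:x+75,::-1];o.append(cv2.resize(f,None,fx=5,fy=5,interpolation=cv2.INTER_CUBIC))
cv2.imwrite('pics/cmp10.png',np.hstack(o))
E
```

```text
(no output)
```

View pics/w10.png

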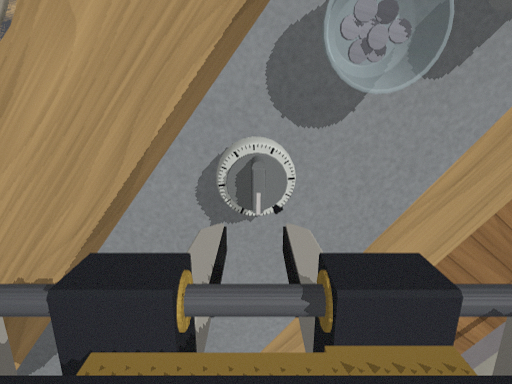

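View pics/cmp10.png

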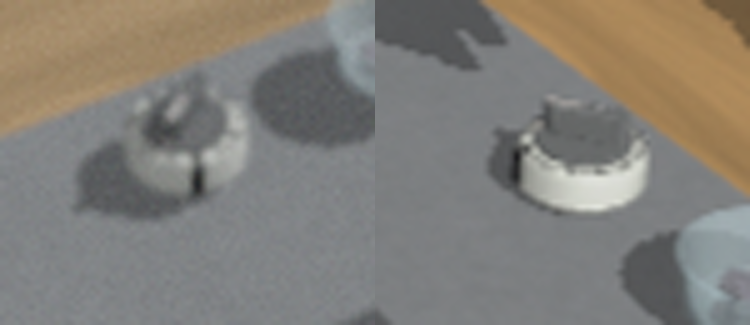

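```bash
python3 - <<'E'
from h import *
import pickle
a=cv2.imread('pics/w10.png')
cv2.imwrite('pics/w10z.png',cv2.resize(a[130:225,207:307],None,fx=6,fy=6,interpolation=cv2.INTER_CUBIC))
E
```

```text
(no output)
```

View pics/w10z.png

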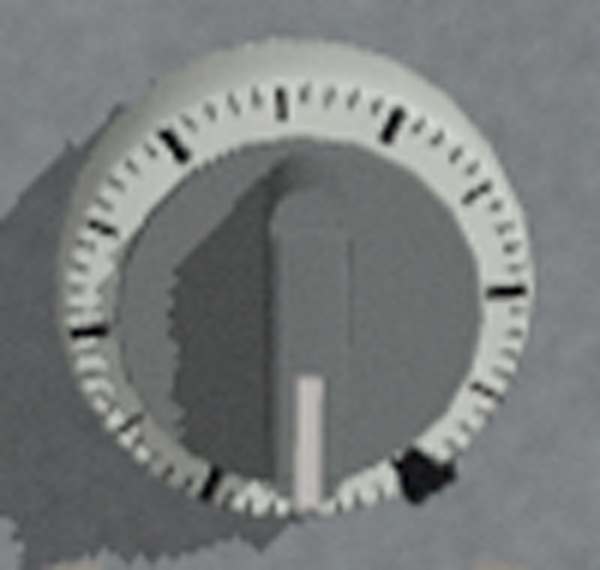

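```bash
python3 - <<'E'
from h import *
import pickle
from scipy.optimize import least_squares
def run(n,ox,oy,marks,line):
    p=pickle.load(open(n,'rb'));f=lambda x,y,z:onz(p,[ox+x/6,oy+y/6],z)
    P={m:f(x,y,.234)[:2] for m,(x,y) in marks.items()}
    c=least_squares(lambda v:np.concatenate([q-v[:2]-v[3]*np.array([np.cos(v[2]-np.radians(6*m)),np.sin(v[2]-np.radians(6*m))]) for m,q in P.items()]),[.49,.082,-.27,.035])
    a,b=[f(x,y,.2585)[:2] for x,y in line];d=b-a;g=np.arctan2(d[1],d[0])
    n_=np.array([-d[1],d[0]])/np.linalg.norm(d)
    print(n,c.x[:2],'zero deg',np.degrees(c.x[2]),'r',c.x[3],'cost',c.cost,'bar',np.degrees(g),'dial min',np.degrees(c.x[2]-g)/6,'lat',(a-c.x[:2])@n_)
    return c.x
M10={10:(213,482),20:(88,330),30:(176,146),40:(395,125),50:(506,291)}
M2={10:(118,420),20:(85,213),30:(260,78),40:(467,162),50:(487,372)}
a=run('w2.pkl',225,130,M2,((292,180),(293,485)))
b=run('w10.pkl',207,130,M10,((313,235),(309,500)))
z=lambda v:v[:2]+.04*np.array([np.cos(v[2]),np.sin(v[2])])
print(b[:2]-a[:2],z(b)-z(a))
E
```

```text
w2.pkl [0.48971362 0.0817118 ] zero deg -14.266255558044037 r 0.0342271844739188 cost 3.8437198834144996e-08 bar -21.224941417496268 dial min 1.1597809765753722 lat 5.215700164469947e-06
w10.pkl [0.49243778 0.0863045 ] zero deg -17.097368931777417 r 0.03420024390419172 cost 1.5984981062465055e-07 bar -52.01324034130675 dial min 5.819311901588222 lat 0.0001369581887261581
[0.00272416 0.0045927 ] [0.00218998 0.00268997]
```

```bash
python3 - <<'E'
from h import *
a=imaging.read_camera('scene');b=imaging.read_camera('side')
for l in("bowl","torch","canister","egg_cup"):
    print(l,[spot_point(p,l)[0]['pixel'] for p in(a,b) if spot_point(p,l)])
print(env.get_obs()['time']); print(env.sign_off())
E
```

```text
bowl [[294.9, 135.4], [354.0, 210.0]]
torch [[128.9, 203.5], [246.7, 125.2]]
canister [[337.2, 137.2], [362.0, 238.2]]
egg_cup [[166.8, 192.5], [261.1, 136.8]]
16.9333
the job is handed in; nothing more can be done
None
```

I wound the timer to about 22–23 minutes, pressed down with about 15–25 N, then turned it back to 6 minutes. I handed it in at about 17 s of the 51 s, with the gripper open and clear.

- **Slip:** on the way back the pressing force was down to 9.5 N when I checked, and the whole timer had slid about 12 mm and turned about 30°. I pressed harder and finished setting the dial. Then I lifted the timer a few mm in the grip, moved and turned it back, and set it down.
- **Dial and position:** the last wrist picture gave 5.8 minutes on the dial. It put the timer's middle about 5 mm and its zero mark about 3–4 mm from where they started. In the side view it looks upright on its feet.
- **Forces:** the highest pressing force I read was 29 N. I only read it at the end of each move.
- **Other things on the shelf:** nothing suggests they moved. The network's positions for them are within 6 pixels of the start, about its usual scatter, and the arm did not go near them.
- **Gripper tilt:** it had leaned to about 8° by the end while pressing, and I couldn't correct that with these moves.

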